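# Set up the greenhouse climate logger and hold its sensor mast out

## Task

Take a climate reading at the pot bench: raise the logger's stiff lid by its tab to about 50 degrees, so that the display in it can be read, and let go of it there. Then squeeze the button in the side of the sensor mast's white head, pull the head straight up past its first stop to the second stop (fully out), and finish while still gripping it there, because it slides back down if let go. Leave the lid as set and do not disturb the pots and other things around.

Things in the scene. Friction and masses are not known exactly. Their poses are not given: they have to be found in the camera images.
- logger: climate logger standing fixed on the bench: flat grey case 180 (its x) x 200 (its y) x 45 mm high with a lid of the same outline, 16 mm thick, on top (lid's upper face 63 mm above the bench when shut). Origin at the centre of the case's underside; its -x side, with the tab, faces roughly towards the robot, the lid's hinge runs along y at its +x edge, z is up
- lid_hinge (a point): point on the hinge axis of the lid, in the middle of its length: 85 mm along +x of the logger's origin and 55 mm above the bench; axes as the logger's (the hinge axis is y); does not move with the lid
- lid_tab (a point): grip point of the lid: centre of a black tab, 14 mm wide (along the lid's y) and 10 mm thick, that sticks out 50 mm from the middle of the lid's free front edge. The point lies 32 mm out from that edge (18 mm from the tab's tip) and 207 mm from the hinge axis, 55 mm above the bench when shut. Axes turn with the lid. Pinched across its width (jaws closing along y) it can turn between the pads as the lid rises, so the gripper may stay upright
- lid (a joint): opening angle of the lid in rad, 0 = shut (level), growing as the tab rises, up to 1.9; 50 degrees is 0.87. Starts nearly shut. The stiff hinge (0.5 N m, about 3.5 N at the tab to lift) keeps the lid where it is left
- mast: telescoping sensor mast, fixed on the bench: square steel foot 110 x 110 x 12 mm, upright round tube 36 mm in diameter with a 43 mm black collar whose top is 140 mm above the bench, the sensor head above it. Origin at the centre of the foot's underside, z up; the button is on the +y side of the head
- head_grip (a point): centre of the grip place of the sensor head, on the mast's axis, 42 mm above the head's underside and 28 mm below its top, level with the button's centre. The head is a white upright block 30 mm (x) x 26 mm (y) x 70 mm (z) with vent slots on its two x sides; it sits on the collar when pushed in (this point then 182 mm above the bench) and rises 100 mm when fully out. Axes as the mast's. Jaws that close along y squeeze the button
- head (a joint): height of the head in m: 0 = pushed in, 0.050 = first stop, where the catch locks again if the button is not held in, 0.100 = second stop, the end of the travel, where nothing locks. The head weighs 0.17 to 0.33 kg and slides back down when let go; the slide rubs with under 1 N
- catch (a joint): travel of the button in m: 0 = out, 0.006 = fully squeezed in (5 N). The button is a grey block 20 mm wide (x) x 26 mm high that stands 8 mm proud of the head's +y side (34 mm over head and button, 28 mm when pressed). The head is locked unless it is in by more than 4 mm
- glazed_pot: loose blue glazed pot, 90 mm across the rim, 75 mm high; origin at the centre of its underside; stands behind the logger
- clay_pot: loose terracotta pot, 76 mm across the rim, 65 mm high; origin at the centre of its underside; stands near the mast
- saucer: loose terracotta saucer, 90 mm across, 14 mm high; origin at the centre of its underside; lies near the mast
- clay_cone: loose small terracotta pot standing upside down, 56 mm across, 55 mm high, in front of the gap between logger and mast; origin at the centre of its underside
- trowel: loose hand trowel, 243 mm long, 45 mm wide, 22 mm high, lying between logger and mast; origin on the bench under its middle, its x axis runs towards the blade
- label_box: loose open wooden box, 90 x 120 x 50 mm, off to one side; origin at the centre of its underside
- feed_jar: loose closed glass jar, 70 mm across, 100 mm high, off to one side; origin at the centre of its underside

How it is judged:
By the outcome, as a careful person would: the job done as asked, in the order asked, and still so for the second after the job is handed in, while the arm keeps its last pose, push and grip.
It also fails if it takes over 58 s, if anything falls off the work surface, if the arm or the gripper's body presses on something with over 40 N, if the wrist force passes 120 N, or if a joint passes its speed limit or range.

## Robot

A 6-joint arm with a two-finger parallel gripper is mounted at the origin on the work surface. World frame = base frame: x ahead of the robot, y to its left, z up, the work surface at z = 0. Lengths are in m, angles in rad, forces in N, time in s.
With the tool pointing down it reaches from about 0.35 to 0.725 m from the base axis. Payload 6 kg.
Tool frame: the origin (TCP) lies midway between the tips of the shut fingers; the grasp point (between the pads) lies bot.tcp_to_grasp behind it (bot.tcp_to_grasp is the distance from the TCP to the grasp point, in m); z points along the fingers, y is the direction in which the jaws open and shut (so a half turn about z gives the same grasp; the last joint's range is limited). The gripper opens to 85 mm and grips with 20 to 120 N. Pads are 22 mm wide; open, the fingers measure 114 mm over their backs; the gripper's body (76 mm by 85 mm) begins 54 mm behind the grasp point. The pads swing forward as they close: fully open they stand 13 mm farther back than shut.
Start: joints at [-0.925, 0.04, 0.085, 0, -1.615, -0.334], TCP at [0.184, -0.571, 0.209] pointing down, gripper open.
Joint ranges: [-2.56, 2.56], [-1.29, 2.01], [-1.08, 1.49], [-3.29, 1.98], [-2.81, -0.18], [-2.99, 2.99]. Speed limits (rad/s): [2.57, 2.57, 3.01, 3.14, 3.14, 3.14].

## Interface

Orientations are given as a unit quaternion [x, y, z, w].
In Python, from cell import bot gives the robot as it stands. The module is installed in compiled form; this text tells all that it offers.
- The arm moves only by the tool arm_command, never from a script. Its argument "motion" is a list of rows, each an object with "translation": the shift along the tool's x, y, z in m, a list of three; "dr": the turn, a rotation vector about the tool's x, y, z in degrees, a list of three; "gripper": the closure, from 0 (fully open) to 1 (shut). A call has 1 to 8 rows; each row shifts and turns the pose as measured when the row begins, along the tool's axes as they then stand; what a row does not reach is not made up. A row lasts 1/8 s, in which the tool goes at most 62.5 mm and 10.7 degrees, less where a joint would pass 70% of its speed; a pose out of reach is approached as far as the arm can. A call with a gripper value outside its range is refused whole. The fingers move at their own pace and stop on an object; the grip force is fixed at half the most. Time passes only in rows, so rows that do not move let the fingers close. It gives the time, the measured TCP pose, the force and the opening at its end, in the units of the state.
- bot.observe(): the state, without advancing time (a new reading comes with each control period).
- bot.grab_frame(name): name is "scene" or "top" or "wrist"; returns (picture, depth): 400x640x3 uint8, red, green, blue; 400x640 float32, m along the optical axis (not along the pixel's ray), 0 where there is no reading.
- bot.camera_model(name): a dict with "intrinsics" (3x3 intrinsics, pixels), "R" (3x3) and "t" (3): a world point X has camera coordinates R X + t. Camera axes: x right, y down, z forward; pixel columns grow to the right and rows downward; lengths in m; the calibration is good to about 2 mm. The wrist camera is an equidistant fisheye: a pixel r from the principal point sees the ray r / f radians off the axis. A picture is of the moment at which its call begins: read the wrist's pose just before it. camera_model takes no time and is no camera call; for the wrist camera it gives the pose at the moment of the call.
- bot.job_done(): hands the job in, once; it reports no verdict.
The state is a dict: "time_s": time; "qpos": joint angles; "qd": joint speeds; "joint_efforts": joint torques, N m; "ee_pos": TCP position; "tcp_rot": TCP orientation; "contact_force": force on the tool from outside, world axes, zero at the start; "moment": the same for the moment, N m; "grip_width": finger opening in m.
Only numpy, scipy, OpenCV 4.12 (cv2) and the standard library are available. Lean on these libraries where they do the work, as an engineer would, in place of code of your own. Each camera call takes 0.05 s, during which the arm holds its last target.

## Working session

There is one attempt and no reset: what is moved stays moved. The work goes in short steps, Python scripts to look and compute and a tool call to move; the robot and the scene stay as the last step left them, time stands still between calls to the robot, and variables do not carry over. Pictures are saved under pics/ and viewed, and the job is handed in when it is done.

Besides the shell and the picture viewer there is one more tool, called after ">>>" as a command line: name --argument value ..., lists and objects as JSON in quotes. arm_command: Moves the arm, as the interface text tells. Its arguments: {"type":"object","properties":{"motion":{"type":"array"}},"required":["motion"]}

```bash
ls; mkdir -p pics
python3 - <<'E'
from cell import bot
import cv2, numpy as np
print(bot.observe(), bot.tcp_to_grasp)
for n in ["scene","top"]:
    im,d=bot.grab_frame(n)
    m=bot.camera_model(n)
    np.savez(f"{n}0.npz",im=im,d=d,**m)
    print(n,m)
    cv2.imwrite(f"pics/{n}0.png",im[:,:,::-1])
E
```

```text
pics
{'time_s': 0.0, 'qpos': array([-9.25317365e-01,  4.08161790e-02,  8.37738809e-02, -4.65881142e-04,
       -1.61546895e+00, -3.33707109e-01]), 'qd': array([-3.42784277e-04,  1.49409172e-03, -8.38824923e-05, -6.68733982e-04,
        1.02649084e-03, -5.08534231e-04]), 'joint_efforts': array([ 5.11126109e-04, -3.68205750e+01,  3.47418272e+01,  6.93264976e+00,
       -5.35489889e-03, -6.71939006e-05]), 'ee_pos': array([ 0.18401444, -0.57069768,  0.20765565]), 'tcp_rot': array([-1.55265362e-01,  9.87872400e-01,  8.66169573e-04, -1.97857165e-04]), 'contact_force': array([-0.2338415 ,  0.23477261,  0.00909245]), 'moment': array([-0.0356689 ,  0.00954017,  0.05886915]), 'grip_width': 0.08535110390499646} 0.0187
scene {'intrinsics': array([[482.3272615 ,   0.        , 318.29831389],
       [  0.        , 482.3272615 , 194.9223895 ],
       [  0.        ,   0.        ,   1.        ]]), 'R': array([[-0.82162412,  0.56991786,  0.01128923],
       [ 0.45528727,  0.6680259 , -0.58860419],
       [-0.34299754, -0.47847155, -0.80834254]]), 't': array([ 0.5019122 , -0.22104973,  1.87939607])}
top {'intrinsics': array([[497.57496309,   0.        , 312.15274889],
       [  0.        , 497.57496309, 194.11415012],
       [  0.        ,   0.        ,   1.        ]]), 'R': array([[ 0.01525722, -0.99985301,  0.00782175],
       [-0.9862799 , -0.01633518, -0.16427148],
       [ 0.1643751 , -0.00520811, -0.98638415]]), 't': array([-0.02852011,  0.60591147,  1.77206449])}
```

View pics/scene0.png

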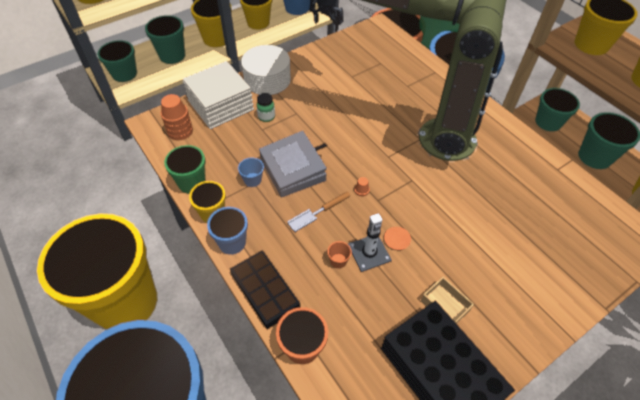

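View pics/top0.png

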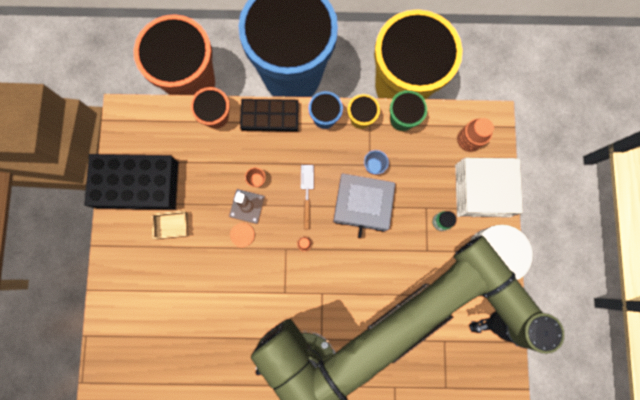

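The scene view shows the logger at about (293,160) with its tab at (320,147), and the mast at about (372,240). The top view has the logger at (365,202), the tab at (361,232), the mast at (246,204) and the cone at (304,243). The arm is clear of all of them. Next I'll zoom in and measure.

```bash
cat > h.py <<'E'
import numpy as np, cv2
def load(n):
    z=np.load(n); return {k:z[k] for k in z.files}
def ray(m,uv,z):
    K=m['intrinsics'];R=m['R'];t=m['t']
    d=np.linalg.inv(K)@np.array([uv[0],uv[1],1.]); d=R.T@d; c=-R.T@t
    s=(z-c[2])/d[2]; return c+s*d
def dep(m,uv):
    u,v=int(round(uv[0])),int(round(uv[1])); z=m['d'][v,u]
    p=np.linalg.inv(m['intrinsics'])@np.array([uv[0],uv[1],1.])*z
    return m['R'].T@(p-m['t'])
def pts(m):
    v,u=np.mgrid[0:400,0:640]; z=m['d']
    K=m['intrinsics']
    P=np.stack([(u-K[0,2])/K[0,0]*z,(v-K[1,2])/K[1,1]*z,z],-1)
    return (P-m['t'])@m['R']
def proj(m,X):
    p=m['R']@np.asarray(X)+m['t']; q=m['intrinsics']@p; return q[:2]/q[2]
E
python3 - <<'E'
from h import *
t=load('top0.npz'); s=load('scene0.npz')
a=cv2.resize(t['im'][140:260,220:420],None,fx=4,fy=4,interpolation=cv2.INTER_CUBIC)
b=cv2.resize(s['im'][120:280,240:420],None,fx=3.7,fy=3.7,interpolation=cv2.INTER_CUBIC)
cv2.imwrite('pics/tz.png',a[:,:,::-1]);cv2.imwrite('pics/sz.png',b[:,:,::-1])
for m,c in ((t,(365,202)),(s,(293,160))):
    print(dep(m,c))
P=pts(t)
# lid top points
mask=(abs(P[...,2]-0.066)<0.012); mask[:, :330]=0; mask[:,400:]=0; mask[:170]=0; mask[235:]=0
k=cv2.connectedComponents(mask.astype(np.uint8))[1]; M=k==k[202,365]
Q=P[M]; print(len(Q),Q[:,2].mean(),cv2.minAreaRect(Q[:,:2].astype(np.float32)))
n=np.linalg.lstsq(np.c_[Q[:,:2],np.ones(len(Q))],Q[:,2],rcond=None)[0];print('plane',n)
for y,x0,x1 in ((200,236,262),(205,236,262),):
    pass
print('tab',[dep(t,(361,v)).round(3) for v in (226,229,231,233,235,237)])
g=P[180:225,225:270]; 
hm=g[...,2]>0.23; print('head top',hm.sum(), g[hm].mean(0) if hm.sum() else g[...,2].max())
E
```

```text
[ 0.57802483 -0.21083838  0.06494527]
[ 0.59034386 -0.1879864   0.07737815]
2381 0.06889095974145154 ((0.5643668174743652, -0.20708294212818146), (0.2005450427532196, 0.21201637387275696), 81.37220764160156)
plane [-0.07370574  0.01174613  0.11441756]
tab [array([ 0.49 , -0.195,  0.072]), array([ 0.479, -0.195,  0.075]), array([ 0.471, -0.195,  0.079]), array([ 0.464, -0.195,  0.074]), array([ 0.457, -0.195,  0.077]), array([ 0.449, -0.194,  0.084])]
head top 6 [ 0.30675016 -0.00938914  1.84769338]
```

View pics/tz.png

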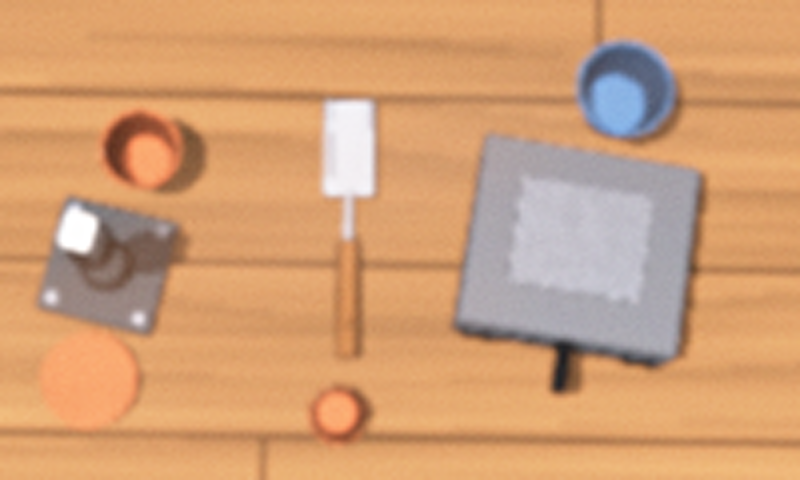

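View pics/sz.png

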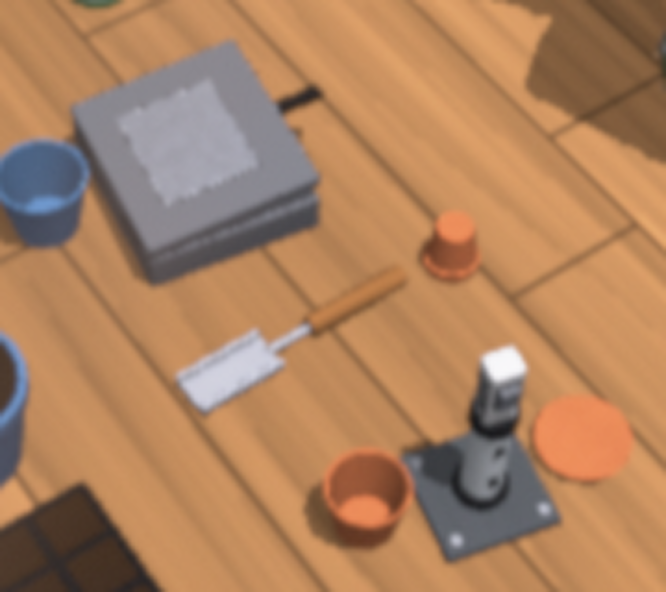

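The lid is opened slightly, about 4°. The mast's grey button shows on the face towards +y. Now for precise poses.

Run:
```python
from h import *
t=load('top0.npz'); s=load('scene0.npz')
def comp(mask,seed,r):
    m=np.zeros(mask.shape,np.uint8); u,v=seed; m[v-r:v+r,u-r:u+r]=mask[v-r:v+r,u-r:u+r]
    n,l,st,c=cv2.connectedComponentsWithStats(m); k=1+np.argmax(st[1:,4]); return l==k
for nm,m,lc,fc,rl,rf in (('top',t,(365,202),(246,207),45,25),('scene',s,(293,162),(371,250),45,25)):
    im=cv2.resize(m['im'],None,fx=1,fy=1).astype(int); sat=im.max(2)-im.min(2)
    grey=(sat<32)
    for name,c,r,z in (('lid',lc,rl,0.063),('foot',fc,rf,0.012)):
        M=comp(grey,c,r)
        cs=max(cv2.findContours(M.astype(np.uint8),cv2.RETR_EXTERNAL,cv2.CHAIN_APPROX_NONE)[0],key=cv2.contourArea)
        P=np.array([ray(m,p[0],z)[:2] for p in cs],np.float32)
        h=cv2.convexHull(P); R=cv2.minAreaRect(h); print(nm,name,M.sum(),R)
    hsv=cv2.cvtColor(m['im'],cv2.COLOR_RGB2HSV)
    white=(im.min(2)>190)&(sat<30)
    u,v=fc; sub=white[v-45:v+25,u-25:u+25]; k=cv2.connectedComponentsWithStats(sub.astype(np.uint8)); 
    for i in range(1,k[0]):
        if k[2][i,4]>8:
            c=k[3][i]+[u-25,v-45]; print(nm,'white',k[2][i],c,ray(m,c,0.210))
# black tab
for nm,m,box in (('top',t,(350,222,372,242)),('scene',s,(312,138,332,156))):
    x0,y0,x1,y1=box; sub=m['im'][y0:y1,x0:x1].max(2)<70
    v,u=np.nonzero(sub); 
    if len(u)==0: print('none');continue
    pp=np.c_[u+x0,v+y0]; print(nm,len(u),pp.min(0),pp.max(0),pp.mean(0),ray(m,pp.mean(0),0.07))
for X in [(0.55,-0.2,0.06),(0.5,.2,0)]: print(proj(t,X),proj(s,X))
for n,bx in (('foot',None),):
    pass
a=cv2.resize(s['im'][205:275,340:410],None,fx=8,fy=8,interpolation=cv2.INTER_NEAREST)
cv2.imwrite('pics/sm.png',a[:,:,::-1])
a=cv2.resize(t['im'][165:245,330:400],None,fx=7,fy=7,interpolation=cv2.INTER_NEAREST)
cv2.imwrite('pics/tl.png',a[:,:,::-1])
```

```text
top lid 2754 ((0.5610659718513489, -0.2067103385925293), (0.20187745988368988, 0.21582208573818207), 81.06721496582031)
top foot 547 ((0.5651484131813049, 0.22527602314949036), (0.10499682277441025, 0.10251212865114212), 76.87700653076172)
top white [13 29 10 12 86] [238.70930233 197.08139535] [0.56559784 0.22632096 0.21      ]
scene lid 2969 ((0.6115767955780029, -0.18902289867401123), (0.2436414659023285, 0.3252507150173187), 85.43740844726562)
scene foot 1102 ((0.556198239326477, 0.21399427950382233), (0.15701837837696075, 0.12340614944696426), 70.84379577636719)
scene white [25  9 11  9 74] [375.87837838 218.01351351] [0.56855577 0.22912869 0.21      ]
top 31 [359 226] [363 236] [360.38709677 230.32258065] [ 0.47440614 -0.19350853  0.07      ]
scene 20 [316 144] [325 149] [320.65 146.3 ] [ 0.46863286 -0.19145211  0.07      ]
[361.87669368 209.7965571 ] [300.73432473 156.18970929]
[252.85270968 223.51539271] [379.65378073 236.86613946]
```

View pics/sm.png

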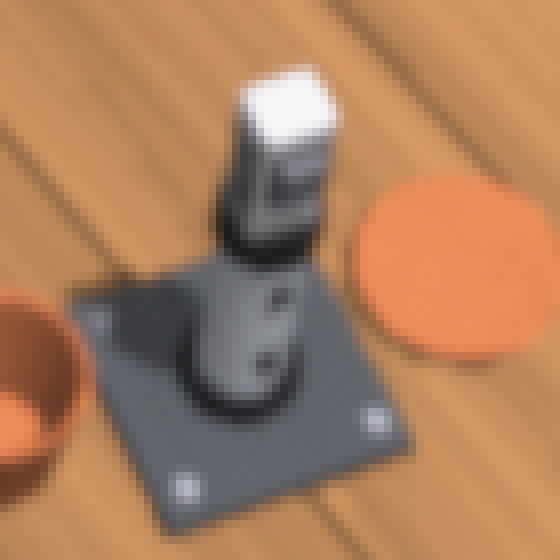

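View pics/tl.png

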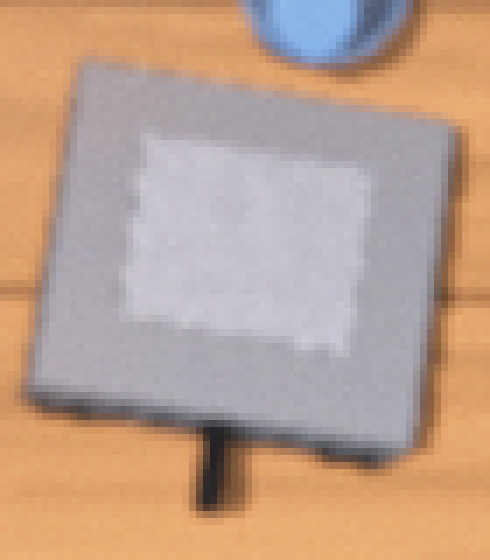

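```bash
cat > plan.py <<'E'
import numpy as np, sys
from scipy.spatial.transform import Rotation as Ro
def plan(p,q,target,yaw,n,tilt=0):
    # tool pointing down, tool y = world y rotated by yaw
    R=Ro.from_quat(q); Y=np.array([-np.sin(yaw),np.cos(yaw),0]); Z=np.array([0,0,-1.]); X=np.cross(Y,Z)
    G=Ro.from_matrix(np.c_[X,Y,Z]); 
    rv=(R.inv()*G).as_rotvec()
    p=np.array(p,float); d=(np.array(target)-p)/n
    for i in range(n):
        print((R.inv().apply(d)*1000).round(1),np.degrees(rv/n).round(2)); R=R*Ro.from_rotvec(rv/n)
E
python3 - <<'E'
from plan import *; from h import *
t=load('top0.npz'); s=load('scene0.npz')
for v in (225.7,227,238): print(ray(t,(360.5,v),0.072))
print('scene tip',ray(s,(326,144.5),0.072), ray(s,(316,149),0.072))
from cell import bot
o=bot.observe(); plan(o['ee_pos'],o['tcp_rot'],[0.45,-0.19,0.2],np.radians(-8.8),8)
E
```

```text
[ 0.49081531 -0.19371741  0.072     ]
[ 0.48614423 -0.19371407  0.072     ]
[ 0.44678013 -0.19368593  0.072     ]
scene tip [ 0.44855086 -0.18623426  0.072     ] [ 0.49104413 -0.18875916  0.072     ]
[-46.2  35.1   1. ] [ 0.01 -0.    3.33]
[-44.1  37.7   1. ] [ 0.01 -0.    3.33]
[-41.9  40.2   1. ] [ 0.01 -0.    3.33]
[-39.4  42.6   1. ] [ 0.01 -0.    3.33]
[-36.9  44.8   1. ] [ 0.01 -0.    3.33]
[-34.2  46.9   1. ] [ 0.01 -0.    3.33]
[-31.5  48.8   1. ] [ 0.01 -0.    3.33]
[-28.6  50.5   1. ] [ 0.01 -0.    3.33]
```

>>> arm_command --motion '[{"translation": [-0.046,0.035,0.001],"dr": [0,0,3.3],"gripper": 0},{"translation": [-0.044,0.038,0.001],"dr": [0,0,3.3],"gripper": 0},{"translation": [-0.042,0.04,0.001],"dr": [0,0,3.3],"gripper": 0},{"translation": [-0.039,0.043,0.001],"dr": [0,0,3.3],"gripper": 0},{"translation": [-0.037,0.045,0.001],"dr": [0,0,3.3],"gripper": 0},{"translation": [-0.034,0.047,0.001],"dr": [0,0,3.3],"gripper": 0},{"translation": [-0.031,0.049,0.001],"dr": [0,0,3.3],"gripper": 0},{"translation": [-0.029,0.05,0.001],"dr": [0,0,3.3],"gripper": 0}]'

```text
time_s: 1.1
ee_pos: [0.4556, -0.1811, 0.1958]
tcp_rot: [0.085, 0.996, 0.003, -0.002]
contact_force: [1.0, -0.6, -0.2]
grip_width: 0.0858
```

```bash
cat > wr.py <<'E'
from cell import bot
import numpy as np, cv2, sys
n=sys.argv[1]
o=bot.observe(); m=bot.camera_model('wrist'); im,d=bot.grab_frame('wrist')
np.savez(f'{n}.npz',im=im,d=d,**m); cv2.imwrite(f'pics/{n}.png',im[:,:,::-1])
print(o['time_s'],o['ee_pos'],o['tcp_rot'],o['contact_force'],o['grip_width']); print(m)
E
python3 wr.py w1
```

```text
1.1 [ 0.45555272 -0.18112561  0.195788  ] [ 0.08549137  0.99633031  0.00338655 -0.00238154] [ 0.99432632 -0.57369083 -0.17464322] 0.0858210666071959
{'intrinsics': array([[309.70691629,   0.        , 321.72595641],
       [  0.        , 309.70691629, 196.71064381],
       [  0.        ,   0.        ,   1.        ]]), 'R': array([[ 0.17145073,  0.98517496,  0.00591128],
       [ 0.9416515 , -0.16563446,  0.2930148 ],
       [ 0.28964995, -0.04467123, -0.95608963]]), 't': array([ 0.09811002, -0.49130534,  0.2275534 ])}
```

View pics/w1.png

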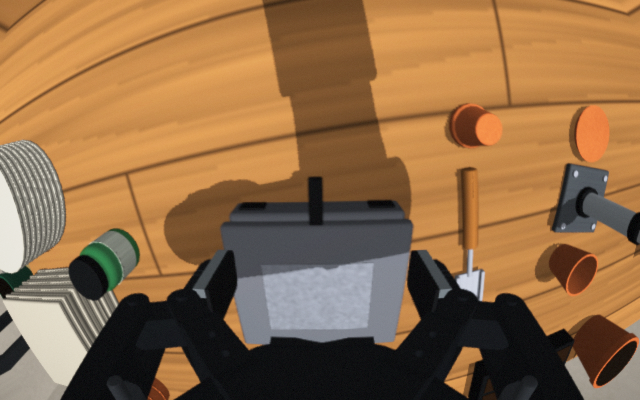

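The wrist view shows the tab from tip (316,178) to root (316,224), and the lid's front top corners at about (222,223) and (412,222).

```bash
cat >> h.py <<'E'
def fray(m,uv,z):
    K=m['intrinsics'];R=m['R'];t=m['t']
    x=np.array([(uv[0]-K[0,2])/K[0,0],(uv[1]-K[1,2])/K[1,1]]); r=np.hypot(*x)
    d=np.array([*(x/max(r,1e-9)*np.sin(r)),np.cos(r)]); d=R.T@d; c=-R.T@t
    return c+(z-c[2])/d[2]*d
def fdep(m,uv):
    K=m['intrinsics'];R=m['R'];t=m['t']
    x=np.array([(uv[0]-K[0,2])/K[0,0],(uv[1]-K[1,2])/K[1,1]]); r=np.hypot(*x)
    d=np.array([*(x/max(r,1e-9)*np.sin(r)),np.cos(r)]); d=d/d[2]*m['d'][int(round(uv[1])),int(round(uv[0]))]
    return R.T@(d-t)
E
python3 - <<'E'
from h import *
m=load('w1.npz')
im=m['im']
sub=im[172:222,300:332].max(2)<45
k=cv2.connectedComponentsWithStats(sub.astype(np.uint8)); print(k[2][1:],k[3][1:])
a=cv2.resize(im[165:250,205:430],None,fx=3.5,fy=3.5); cv2.imwrite('pics/w1z.png',a[:,:,::-1])
for uv in ((316,178),(316,224),(222,223),(412,222),(316,185),(316,200),(316,215),(250,225),(385,225)): print(uv,fray(m,uv,0.072).round(4),fdep(m,uv).round(4))
g=[fdep(m,(u,v)) for u in range(245,395,5) for v in range(228,330,4)]
g=np.array([x for x in g if x[2]<0.1]); A=np.linalg.lstsq(np.c_[g[:,:2],np.ones(len(g))],g[:,2],rcond=None)[0]; print(A,np.degrees(np.arctan(np.hypot(*A[:2]))))
E
```

```text
[[  6   5  20  45 635]
 [  3  31   1   1   1]
 [ 28  32   2   2   2]] [[15.23464567 27.76850394]
 [ 3.         31.        ]
 [28.5        32.5       ]]
(316, 178) [ 0.448  -0.1836  0.072 ] [ 0.4464 -0.1832  0.0787]
(316, 224) [ 0.4947 -0.192   0.072 ] [ 0.493  -0.1916  0.0762]
(222, 223) [ 0.4776 -0.2884  0.072 ] [ 0.4774 -0.2881  0.0727]
(412, 222) [ 0.5106 -0.094   0.072 ] [ 0.5427 -0.0759  0.0012]
(316, 185) [ 0.4548 -0.1848  0.072 ] [ 0.4527 -0.1843  0.0803]
(316, 200) [ 0.4698 -0.1875  0.072 ] [ 0.4678 -0.187   0.0785]
(316, 215) [ 0.4852 -0.1902  0.072 ] [ 0.483  -0.1898  0.078 ]
(250, 225) [ 0.4846 -0.2589  0.072 ] [ 0.4832 -0.2577  0.0758]
(385, 225) [ 0.5085 -0.1228  0.072 ] [ 0.5058 -0.1237  0.0779]
[-0.08783195  0.0136399   0.12533094] 5.079372247104431
```

View pics/w1z.png

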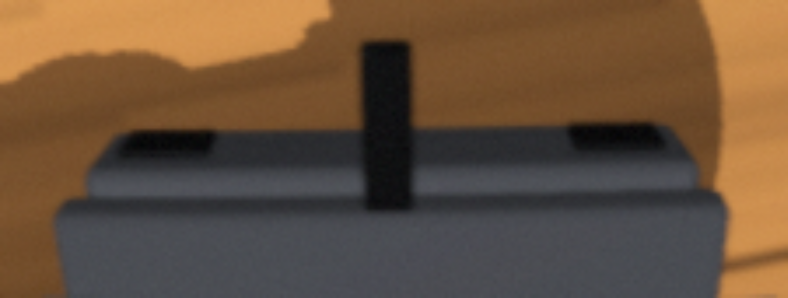

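Run:
```python
from plan import *
from cell import bot
o=bot.observe(); plan(o['ee_pos'],o['tcp_rot'],[0.464,-0.187,0.054],np.radians(-9.7),3); print(o['qpos'])
```

```text
[-2.7 -3.5 46.8] [ 0.16 -0.12 -0.02]
[-2.6 -3.3 46.8] [ 0.16 -0.12 -0.02]
[-2.5 -3.2 46.8] [ 0.16 -0.12 -0.02]
[ 0.03601251 -0.24693802 -0.20322671 -0.00929433 -1.61874715 -1.77752595]
```

>>> arm_command --motion '[{"translation": [-0.003,-0.0035,0.04],"dr": [0.16,-0.12,0],"gripper": 0},{"translation": [-0.003,-0.0035,0.04],"dr": [0.16,-0.12,0],"gripper": 0},{"translation": [-0.002,-0.003,0.04],"dr": [0.16,-0.12,0],"gripper": 0},{"translation": [0,0,0.02],"dr": [0,0,0],"gripper": 0},{"translation": [0,0,0],"dr": [0,0,0],"gripper": 0}]'

```text
time_s: 1.78
ee_pos: [0.4645, -0.1844, 0.0487]
tcp_rot: [0.082, 0.997, 0.0, -0.001]
contact_force: [0.3, 0.7, 0.3]
grip_width: 0.0859
```

```bash
python3 wr.py w2 | head -2
```

```text
1.775 [ 0.46448924 -0.18437091  0.04868466] [ 8.21577264e-02  9.96618709e-01  2.38756402e-04 -1.09581478e-03] [0.32657922 0.68732953 0.3058839 ] 0.08594559298333254
{'intrinsics': array([[309.70691629,   0.        , 321.72595641],
```

View pics/w2.png

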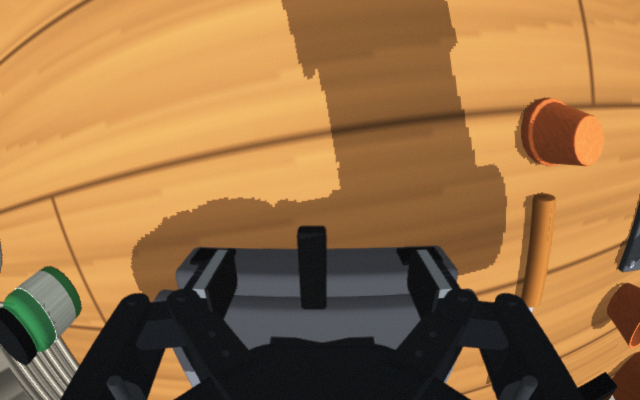

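Run:
```python
from h import *
m=load('w2.npz')
for uv in ((312,229),(313,290),(313,308),(236,270),(408,270)): print(uv,fray(m,uv,0.079).round(4),fdep(m,uv).round(4))
```

```text
(312, 229) [ 0.4445 -0.1846  0.079 ] [ 0.4458 -0.1849  0.0761]
(313, 290) [ 0.4788 -0.1903  0.079 ] [ 0.4798 -0.1905  0.0775]
(313, 308) [ 0.4907 -0.1924  0.079 ] [ 0.4922 -0.1927  0.077 ]
(236, 270) [ 0.4613 -0.2276  0.079 ] [ 0.4836 -0.245   0.0379]
(408, 270) [ 0.4759 -0.14    0.079 ] [ 0.5014 -0.1312  0.0399]
```

>>> arm_command --motion '[{"translation": [0.001,-0.0043,-0.005],"dr": [0,0,0],"gripper": 0},{"translation": [0,0,0],"dr": [0,0,0],"gripper": 0.5},{"translation": [0,0,0],"dr": [0,0,0],"gripper": 0.7},{"translation": [0,0,0],"dr": [0,0,0],"gripper": 1},{"translation": [0,0,0],"dr": [0,0,0],"gripper": 1},{"translation": [0,0,0],"dr": [0,0,0],"gripper": 1}]'

```text
time_s: 2.58
ee_pos: [0.4654, -0.1893, 0.0594]
tcp_rot: [0.082, 0.997, 0.0, 0.003]
contact_force: [0.3, -0.5, 0.4]
grip_width: -0.0
```

```bash
python3 wr.py w3 | head -2
```

```text
2.575 [ 0.46540135 -0.18926501  0.0593552 ] [8.21165308e-02 9.96618499e-01 1.93209416e-05 2.90551749e-03] [ 0.28798424 -0.51020287  0.4195717 ] -4.689745984282203e-05
{'intrinsics': array([[309.70691629,   0.        , 321.72595641],
```

View pics/w3.png

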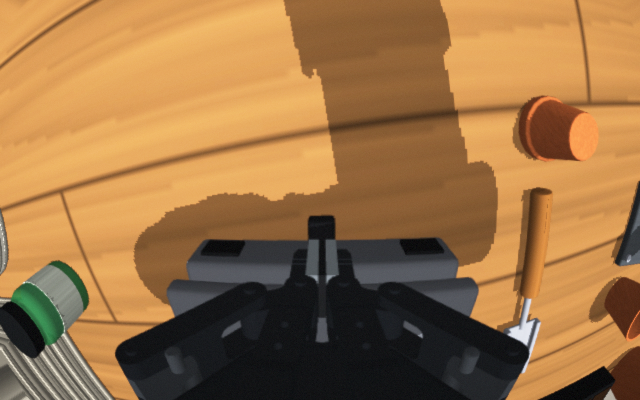

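The fingers shut fully (opening 0), so they missed the tab. I'll check where the tab is now.

Run:
```python
from h import *
m=load('w3.npz'); w=load('w2.npz')
a=cv2.resize(m['im'][200:350,160:490],None,fx=2.4,fy=2.4); cv2.imwrite('pics/w3z.png',a[:,:,::-1])
for uv in ((320,219),(320,228),(320,236),(180,290),(465,290),(200,300),(195,255),(450,250),(230,250),(410,250)): print(uv,fdep(m,uv).round(4),m['d'][uv[1],uv[0]])
print('w2');
for uv in ((312,235),(312,245),(260,270),(380,270),(260,310),(380,310)): print(uv,fdep(w,uv).round(4))
```

```text
(320, 219) [ 0.4454 -0.1857  0.0779] 0.15651439
(320, 228) [ 0.4494 -0.1864  0.08  ] 0.15575022
(320, 236) [ 0.4536 -0.1871  0.0804] 0.15666535
(180, 290) [ 0.4797 -0.2798  0.0767] 0.1726437
(465, 290) [ 0.5086 -0.1053  0.0772] 0.17208004
(200, 300) [ 0.4864 -0.2669  0.0791] 0.17175534
(195, 255) [ 0.4769 -0.285   0.0337] 0.21310428
(450, 250) [ 0.5082 -0.0962  0.0264] 0.21993366
(230, 250) [ 0.4785 -0.2581  0.0289] 0.2168028
(410, 250) [ 0.4989 -0.1293  0.0306] 0.2148517
w2
(312, 235) [ 0.4473 -0.185   0.0798]
(312, 245) [ 0.4517 -0.1858  0.0813]
(260, 270) [ 0.4862 -0.2287  0.0369]
(380, 270) [ 0.4986 -0.1498  0.0379]
(260, 310) [ 0.4898 -0.2224  0.0769]
(380, 310) [ 0.4996 -0.1565  0.0782]
```

View pics/w3z.png

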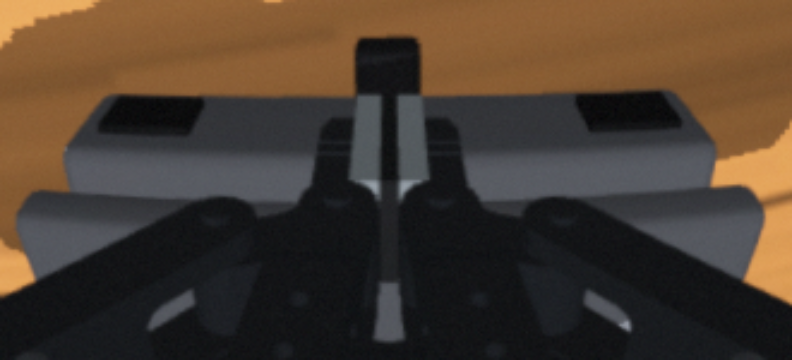

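```bash
python3 - <<'E'
from h import *
m=load('w3.npz')
c=-m['R'].T@m['t'];print('cam',c)
for z in ((360,60),(400,60),(365,100),(365,120),(365,150),(365,175),(410,100),(410,120),(410,150),(410,175),(390,105),(390,140),(390,170),(390,200)):
    uv=(160+z[0]/2.4,200+z[1]/2.4); print(z,fdep(m,uv).round(4))
E
python3 - <<'E'
from cell import bot
import numpy as np,cv2
for n in ["scene","top"]:
    im,d=bot.grab_frame(n); np.savez(f"{n}1.npz",im=im,d=d,**bot.camera_model(n))
    if n=="scene": a=cv2.resize(im[110:200,260:380],None,fx=6,fy=6,interpolation=cv2.INTER_CUBIC); cv2.imwrite("pics/s1.png",a[:,:,::-1])
E
```

```text
cam [ 0.3880397  -0.17525781  0.22363374]
(360, 60) [ 0.4469 -0.191   0.0802]
(400, 60) [ 0.448  -0.1828  0.0807]
(365, 100) [ 0.452  -0.1906  0.0891]
(365, 120) [ 0.4524 -0.1905  0.097 ]
(365, 150) [ 0.4518 -0.19    0.1098]
(365, 175) [ 0.4524 -0.1899  0.1173]
(410, 100) [ 0.4533 -0.1817  0.0894]
(410, 120) [ 0.4542 -0.182   0.0964]
(410, 150) [ 0.4539 -0.1823  0.1084]
(410, 175) [ 0.4536 -0.1825  0.1174]
(390, 105) [ 0.4532 -0.1858  0.0905]
(390, 140) [ 0.4541 -0.1859  0.1033]
(390, 170) [ 0.4526 -0.1857  0.1165]
(390, 200) [ 0.4569 -0.1864  0.119 ]
```

View pics/s1.png

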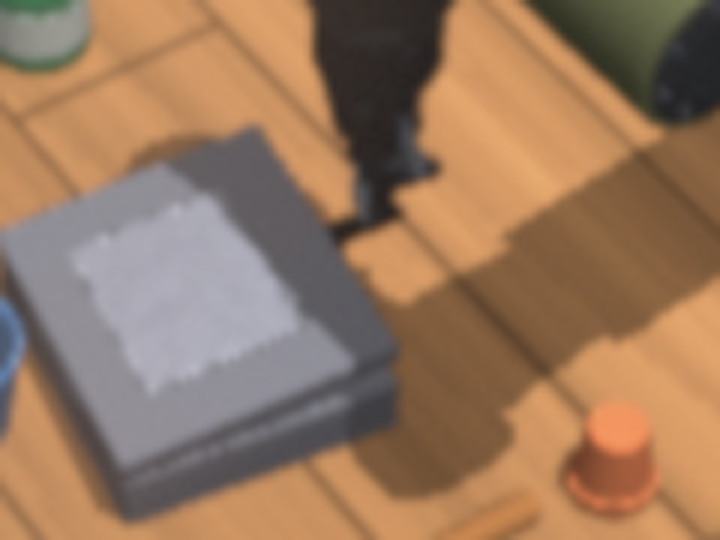

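Run:
```python
from h import *
from scipy.spatial.transform import Rotation as Ro
E={'w1':([0.45555272,-0.18112561,0.195788],[0.08549137,0.99633031,0.00338655,-0.00238154]),'w2':([0.46448924,-0.18437091,0.04868466],[8.21577264e-02,9.96618709e-01,2.38756402e-04,-1.09581478e-03]),'w3':([0.46540135,-0.18926501,0.0593552],[8.21165308e-02,9.96618499e-01,1.93209416e-05,2.90551749e-03])}
for k,(p,q) in E.items():
    m=load(k+'.npz'); c=-m['R'].T@m['t']; R=Ro.from_quat(q)
    print(k,'cam in tool',R.inv().apply(c-p).round(4), Ro.from_matrix((m['R']@R.as_matrix())).as_rotvec().round(3))
    print('bench',[fdep(m,uv).round(4)[2] for uv in ((100,120),(250,100),(450,60),(300,30))])
    # project TCP and grasp point to image
    for d in (0,-.0187,-.03,-.04):
        X=np.array(p)+R.apply([0,0,d]); x=m['R']@X+m['t']; th=np.arctan2(np.hypot(*x[:2]),x[2]); f=m['intrinsics'][0,0]
        uv=m['intrinsics'][:2,2]+x[:2]/np.hypot(*x[:2])*f*th; print(d,uv.round(1))
# height map near the tab in scene1
s=load('scene1.npz')
for z in ((370,215),(370,200),(375,190),(360,150),(415,170)): print(dep(s,(260+z[0]/6,110+z[1]/6)).round(4))
```

```text
w1 cam in tool [ 0.0777  0.0012 -0.1647] [ 0.237  0.238 -1.559]
bench [np.float64(-0.0017), np.float64(0.0002), np.float64(0.0004), np.float64(-0.0008)]
0 [319.9 239.4]
-0.0187 [319.7 254.4]
-0.03 [319.6 264.9]
-0.04 [319.4 275.5]
w2 cam in tool [ 0.0777  0.0012 -0.1647] [ 0.237  0.238 -1.559]
bench [np.float64(-0.0007), np.float64(0.0), np.float64(-0.0015), np.float64(-0.0007)]
0 [319.9 239.4]
-0.0187 [319.7 254.3]
-0.03 [319.5 264.9]
-0.04 [319.4 275.4]
w3 cam in tool [ 0.0777  0.0012 -0.1647] [ 0.237  0.238 -1.559]
bench [np.float64(-0.0011), np.float64(0.0005), np.float64(-0.0006), np.float64(-0.0002)]
0 [319.9 239.4]
-0.0187 [319.7 254.3]
-0.03 [319.5 264.9]
-0.04 [319.4 275.4]
[ 0.4675 -0.1868  0.0761]
[ 0.4739 -0.1784  0.1012]
[ 0.4706 -0.1781  0.1082]
[ 0.484  -0.1756  0.1528]
[ 0.4767 -0.132   0.1705]
```

The tab hasn't moved, and the shut pads seem to end above it. I'll lift clear and look at the shut fingers to see where the tips really are.

>>> arm_command --motion '[{"translation": [0,0,-0.05],"dr": [0,0,0],"gripper": 1},{"translation": [0.02,0,-0.03],"dr": [0,0,0],"gripper": 1},{"translation": [0,0,0],"dr": [0,0,0],"gripper": 1}]'

```text
time_s: 3.1
ee_pos: [0.4442, -0.1859, 0.1406]
tcp_rot: [0.082, 0.997, -0.0, 0.002]
contact_force: [0.2, -0.7, 0.8]
grip_width: 0.0002
```

```bash
python3 wr.py w4 | head -1;  python3 - <<'E'
from cell import bot
from h import *
m=load('w4.npz'); o=bot.observe()
a=cv2.resize(m['im'][150:350,200:440],None,fx=3,fy=3); cv2.imwrite('pics/w4z.png',a[:,:,::-1])
for n in ["scene","top"]:
    im,d=bot.grab_frame(n); np.savez(f"{n}2.npz",im=im,d=d,**bot.camera_model(n)); mm=load(f"{n}2.npz"); print(n,proj(mm,o['ee_pos']))
    if n=="scene": a=cv2.resize(im[80:200,260:400],None,fx=5,fy=5,interpolation=cv2.INTER_CUBIC); cv2.imwrite("pics/s2.png",a[:,:,::-1])
E
```

```text
3.1 [ 0.44418001 -0.18591065  0.14061847] [ 8.21209319e-02  9.96620893e-01 -1.20784894e-04  1.71295905e-03] [ 0.22939086 -0.65405182  0.7605766 ] 0.00015310992017620586
scene [327.59160864 131.26337962]
top [360.20596907 237.25667273]
```

View pics/w4z.png

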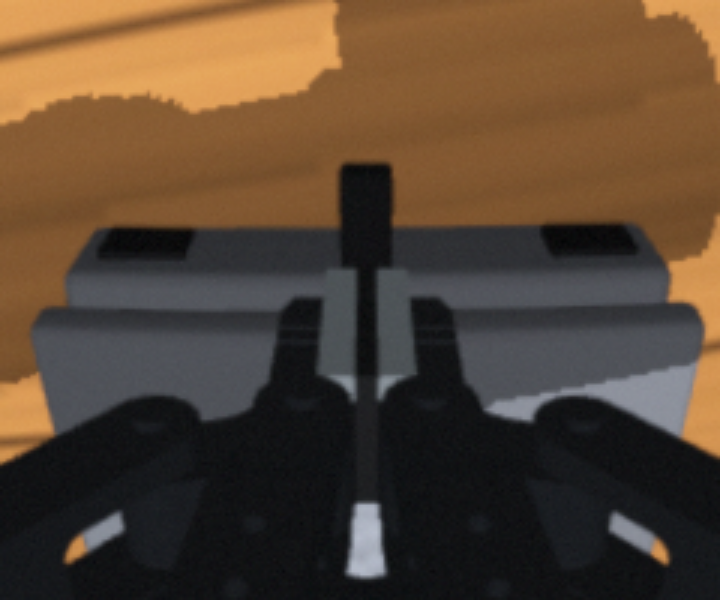

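View pics/s2.png

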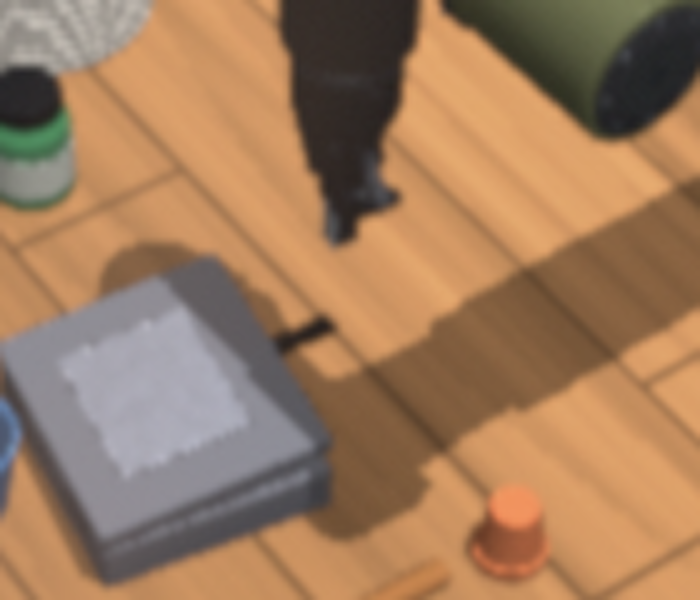

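Run:
```python
from h import *
from scipy.spatial.transform import Rotation as Ro
m=load('w4.npz'); p=np.array([0.44418001,-0.18591065,0.14061847]); R=Ro.from_quat([8.21209319e-02,9.96620893e-01,-1.20784894e-04,1.71295905e-03])
for uv in ((313,241),(313,246),(313,255),(313,265),(313,272),(333,241),(333,246),(333,255),(333,265),(333,272)):
    print(uv,'depth->tool mm',(R.inv().apply(fdep(m,uv)-p)*1000).round(1))
# ray geom with plane tool x = 0.011
def pr(X):
    x=m['R']@(p+R.apply(X))+m['t']; r=np.hypot(*x[:2]); return (m['intrinsics'][:2,2]+x[:2]/r*309.7*np.arctan2(r,x[2])).round(1)
for dz in (0,-.005,-.01,-.015,-.02,-.025,-.03): print(dz,pr([.011,-.005,dz]),pr([0,-.005,dz]))
s=load('scene2.npz')
d=s['d']; im=s['im']
for z in ((340,240),(338,235),(340,220),(380,195)):
    uv=(260+z[0]/5,80+z[1]/5); X=dep(s,uv); print(z,X.round(4),(R.inv().apply(X-p)*1000).round(1))
```

```text
(313, 241) depth->tool mm [ 12.6  -3.1 -28.6]
(313, 246) depth->tool mm [ 12.5  -3.  -33.9]
(313, 255) depth->tool mm [ 12.9  -2.7 -43.6]
(313, 265) depth->tool mm [ 12.6  -2.5 -51.9]
(313, 272) depth->tool mm [ 11.5  -2.4 -55.8]
(333, 241) depth->tool mm [ 12.7   6.6 -28.8]
(333, 246) depth->tool mm [ 13.    6.4 -34.7]
(333, 255) depth->tool mm [ 12.7   6.1 -43.3]
(333, 265) depth->tool mm [ 11.8   5.9 -50.7]
(333, 272) depth->tool mm [ 12.3   5.7 -57.2]
0 [311.1 222.1] [311.3 239.4]
-0.005 [310.8 225.4] [311.1 243.1]
-0.01 [310.5 229. ] [310.8 247. ]
-0.015 [310.2 232.7] [310.5 251.1]
-0.02 [309.8 236.6] [310.2 255.5]
-0.025 [309.5 240.8] [309.8 260.1]
-0.03 [309.1 245.3] [309.5 264.9]
(340, 240) [ 0.4504 -0.1756  0.168 ] [ -4.6  11.2 -27.4]
(338, 235) [ 0.4552 -0.1718  0.1789] [ -8.7  15.7 -38.2]
(340, 220) [ 0.4556 -0.1696  0.1956] [ -8.8  17.9 -54.9]
(380, 195) [ 0.4574 -0.125   0.2574] [  -3.5   62.3 -116.8]
```

Both cameras show the shut fingertips about 25 mm behind the reported TCP along the tool, so the real grasp point is about 44 mm behind it. The jaws closed above the tab and it wasn't touched. I'll go down again with that offset allowed for.

>>> arm_command --motion '[{"translation": [-0.02,0,0],"dr": [0,0,0],"gripper": 0},{"translation": [0,0,0.02],"dr": [0,0,0],"gripper": 0},{"translation": [0,0,0.035],"dr": [0,0,0],"gripper": 0},{"translation": [0,0,0.03],"dr": [0,0,0],"gripper": 0},{"translation": [0,0,0.018],"dr": [0,0,0],"gripper": 0},{"translation": [0,0,0],"dr": [0,0,0],"gripper": 0}]'

```text
time_s: 4.0
ee_pos: [0.4596, -0.1884, 0.0218]
tcp_rot: [0.082, 0.997, 0.0, -0.008]
contact_force: [-0.3, 0.6, 0.3]
grip_width: 0.0854
```

```bash
python3 wr.py w5 | head -1
```

```text
4.0 [ 0.45963566 -0.18839203  0.02175414] [ 8.24661390e-02  9.96558701e-01  4.32575968e-04 -8.36085940e-03] [-0.34377632  0.59339507  0.31946947] 0.08538814076572813
```

View pics/w5.png

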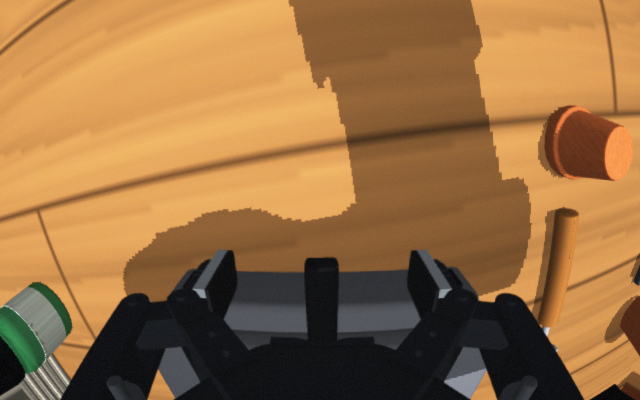

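Run:
```python
from plan import *
from cell import bot
o=bot.observe(); plan(o['ee_pos'],o['tcp_rot'],[0.4645,-0.1895,0.030],np.radians(-9.7),1)
```

```text
[-4.2 -0.3 -7.2] [-0.04 -0.86  0.24]
```

>>> arm_command --motion '[{"translation": [-0.004,0,-0.007],"dr": [0,-0.9,0],"gripper": 0},{"translation": [0,0,0],"dr": [0,0,0],"gripper": 0.6},{"translation": [0,0,0],"dr": [0,0,0],"gripper": 1},{"translation": [0,0,0],"dr": [0,0,0],"gripper": 1},{"translation": [0,0,0],"dr": [0,0,0],"gripper": 1},{"translation": [0,0,0],"dr": [0,0,0],"gripper": 1}]'

```text
time_s: 4.8
ee_pos: [0.4664, -0.1897, 0.0334]
tcp_rot: [0.082, 0.997, -0.001, 0.003]
contact_force: [-0.3, -0.5, 0.1]
grip_width: 0.0127
```

```bash
python3 wr.py w6 | head -1
```

```text
4.8 [ 0.46641137 -0.18970356  0.03336046] [ 8.21702677e-02  9.96613042e-01 -7.38068061e-04  3.15386229e-03] [-0.25042967 -0.48759121  0.14166315] 0.012712859178901236
```

View pics/w6.png

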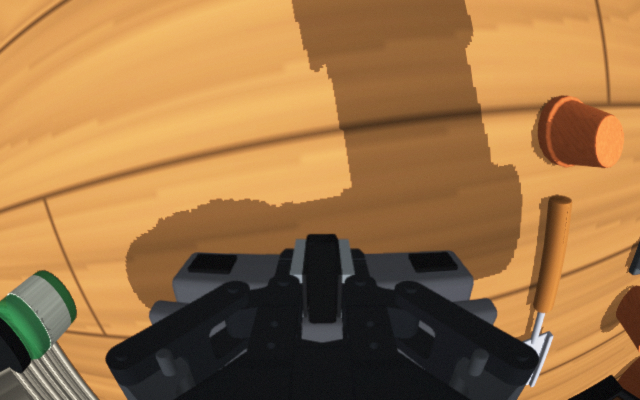

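The tab is pinched, with a 12.7 mm opening. I'll lift along the hinge arc, half way first.

>>> arm_command --motion '[{"translation": [-0.0015,0,-0.01],"dr": [0,0,0],"gripper": 1},{"translation": [-0.003,0,-0.016],"dr": [0,0,0],"gripper": 1},{"translation": [-0.005,0,-0.016],"dr": [0,0,0],"gripper": 1},{"translation": [-0.006,0,-0.015],"dr": [0,0,0],"gripper": 1}]'

```text
time_s: 5.35
ee_pos: [0.4791, -0.1916, 0.0882]
tcp_rot: [0.082, 0.997, -0.0, -0.001]
contact_force: [1.0, -1.4, -6.7]
grip_width: 0.0126
```

```bash
cat > arc.py <<'E'
import numpy as np
from cell import bot
from plan import Ro
o=bot.observe(); p=o['ee_pos']
u=np.array([np.cos(np.radians(-9.6)),np.sin(np.radians(-9.6)),0])
p0=np.array([0.4664,-0.1897,0.0334]); d=p-p0; a0=np.radians(5.1); r=0.207
cu=d@u - r*np.cos(a0); cz=d[2]+r*np.sin(a0); lat=d@np.cross([0,0,1],u)
print('r',np.hypot(cu,cz),'angle',np.degrees(np.arctan2(cz,-cu)),'lat',lat, 'F',o['contact_force'],o['moment'],o['grip_width'],o['time_s'])
R=Ro.from_quat(o['tcp_rot']); print('tool z',R.apply([0,0,1]).round(4))
for t in (20,25,30,35,40,45,48,49,50,51,52):
    t=np.radians(t); w=p0+u*(r*np.cos(a0)-r*np.cos(t))+[0,0,r*np.sin(t)-r*np.sin(a0)]
    print(round(np.degrees(t)),(R.inv().apply(w-p)*1000).round(1))
E
python3 arc.py
```

```text
r 0.2067192030798661 angle 20.735263999819463 lat 0.00021196306193637282 F [ 1.03424196 -1.43742895 -6.70527306] [-0.40158802  0.01868264  0.15135943] 0.012640721926989822 5.35
tool z [-2.8e-03  2.0e-04 -1.0e+00]
20 [ 1.2 -0.2  2.4]
25 [ -5.7  -0.2 -14.3]
30 [-14.   -0.3 -30.3]
35 [-23.6  -0.3 -45.6]
40 [-34.6  -0.3 -60. ]
45 [-46.8  -0.4 -73.3]
48 [-54.6  -0.4 -80.8]
49 [-57.3  -0.4 -83.2]
50 [-60.   -0.4 -85.5]
51 [-62.8  -0.4 -87.9]
52 [-65.6  -0.4 -90.1]
```

>>> arm_command --motion '[{"translation": [-0.0057,0,-0.014],"dr": [0,0,0],"gripper": 1},{"translation": [-0.008,0,-0.016],"dr": [0,0,0],"gripper": 1},{"translation": [-0.0095,0,-0.015],"dr": [0,0,0],"gripper": 1},{"translation": [-0.011,0,-0.0145],"dr": [0,0,0],"gripper": 1},{"translation": [-0.0095,0,-0.0105],"dr": [0,0,0],"gripper": 1}]'

```text
time_s: 5.98
ee_pos: [0.5242, -0.1986, 0.1586]
tcp_rot: [0.083, 0.997, 0.001, -0.004]
contact_force: [0.8, -2.1, -9.0]
grip_width: 0.0127
```

```bash
python3 arc.py; python3 wr.py w7|head -1
```

```text
r 0.20600686118313147 angle 44.20249497970403 lat 0.0008239929114276894 F [ 0.79508492 -2.09992224 -8.9994154 ] [-0.50430915  0.10292893  0.15444105] 0.012674527429315852 5.975
tool z [-0.007   0.0027 -1.    ]
20 [46.3 -0.8 73.2]
25 [39.5 -0.8 56.4]
30 [31.3 -0.8 40.4]
35 [21.7 -0.8 25.1]
40 [10.8 -0.8 10.6]
45 [-1.3 -0.8 -2.8]
48 [ -9.1  -0.8 -10.3]
49 [-11.8  -0.8 -12.7]
50 [-14.5  -0.8 -15.1]
51 [-17.3  -0.8 -17.4]
52 [-20.1  -0.8 -19.6]
5.975 [ 0.52421646 -0.19864323  0.15862611] [ 0.08259117  0.99657644  0.00106272 -0.00360131] [ 0.79508492 -2.09992224 -8.9994154 ] 0.012674527429315852
```

View pics/w7.png

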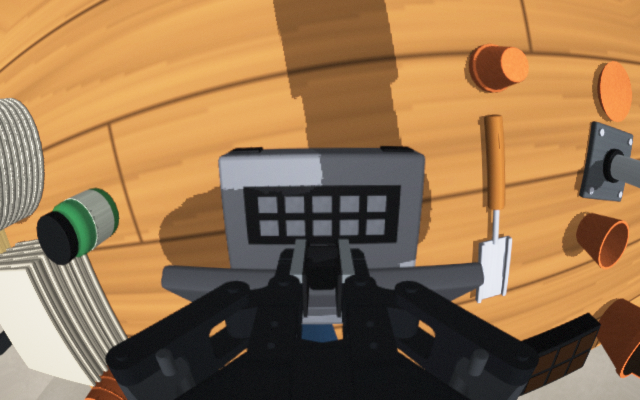

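The lid follows the tab and the opened case is visible. I'll bring it to about 50°.

>>> arm_command --motion '[{"translation": [-0.007,0,-0.0075],"dr": [0,-0.4,0],"gripper": 1},{"translation": [-0.007,0,-0.007],"dr": [0,0,0],"gripper": 1},{"translation": [0,0,0],"dr": [0,0,0],"gripper": 1}]'

```text
time_s: 6.4
ee_pos: [0.5399, -0.2011, 0.1729]
tcp_rot: [0.083, 0.997, 0.001, -0.001]
contact_force: [4.3, -2.2, -5.9]
grip_width: 0.0127
```

```bash
python3 arc.py
cat > lid.py <<'E'
import sys
from cell import bot
from h import *
n=sys.argv[1]
for k in ('scene','top'):
    im,d=bot.grab_frame(k); np.savez(f'{k}_{n}.npz',im=im,d=d,**bot.camera_model(k))
s=load(f'scene_{n}.npz')
u=np.array([np.cos(np.radians(-9.6)),np.sin(np.radians(-9.6))]); l=np.array([-u[1],u[0]])
H=np.array([0.4635,-0.188])+u*0.2062
for k in ('scene','top'):
    m=load(f'{k}_{n}.npz'); P=pts(m); rel=P[...,:2]-H; a=rel@u; b=rel@l; z=P[...,2]-0.055
    M=(m['d']>0)&(abs(b)<0.085)&(a<0.0)&(a>-0.2)&(z>0.03)&(z<0.16)
    M&=abs(z-np.tan(np.radians(50))*(-a))<0.035
    for _ in range(3):
        A=np.polyfit(-a[M],z[M],1); M&=abs(z-np.polyval(A,-a))<0.012
    print(k,M.sum(),'angle',np.degrees(np.arctan(A[0])).round(2),'off',A[1].round(4))
im=s['im'][80:220,230:400]; cv2.imwrite(f'pics/lid_{n}.png',cv2.resize(im,None,fx=4,fy=4,interpolation=cv2.INTER_CUBIC)[:,:,::-1])
E
python3 lid.py a
```

```text
r 0.20566502711858142 angle 50.13374039923948 lat 0.0010235780744552656 F [ 4.32600782 -2.15962753 -5.85561727] [-0.49134965 -0.59562649  0.14302306] 0.012717402075152661 6.4
tool z [-8.0e-04  2.1e-03 -1.0e+00]
20 [62.6 -1.1 87.1]
25 [55.7 -1.1 70.4]
30 [47.4 -1.  54.4]
35 [37.7 -1.  39.2]
40 [26.7 -1.  24.8]
45 [14.5 -1.  11.5]
48 [ 6.7 -1.   4. ]
49 [ 4.  -1.   1.6]
50 [ 1.2 -1.  -0.7]
51 [-1.6 -1.  -3. ]
52 [-4.4 -1.  -5.3]
scene 1431 angle 48.9 off 0.0154
top 5 angle 19.89 off 0.0899
```

View pics/lid_a.png

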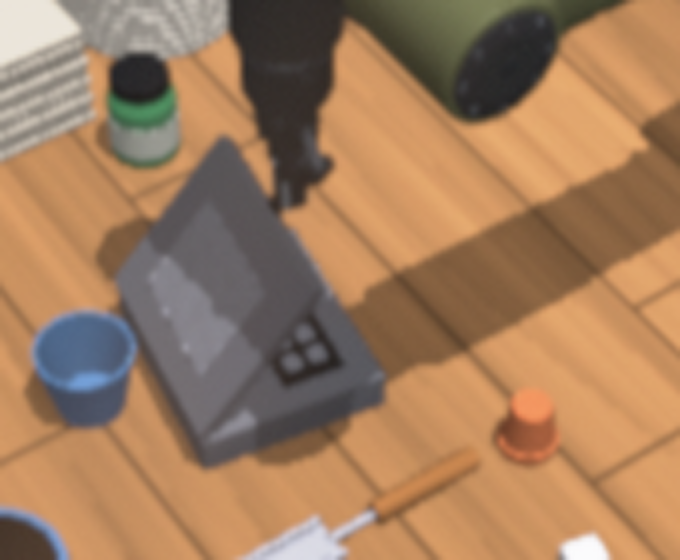

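The lid reads 50.1° from the arc and 48.9° from the scene depth. Releasing.

>>> arm_command --motion '[{"translation": [0,0,0],"dr": [0,0,0],"gripper": 0.5},{"translation": [0,0,0],"dr": [0,0,0],"gripper": 0},{"translation": [0,0,0],"dr": [0,0,0],"gripper": 0},{"translation": [0,0,0],"dr": [0,0,0],"gripper": 0}]'

```text
time_s: 7.0
ee_pos: [0.5416, -0.2018, 0.1797]
tcp_rot: [0.083, 0.997, -0.0, 0.005]
contact_force: [-0.3, -0.4, 0.5]
grip_width: 0.0835
```

```bash
python3 lid.py b; python3 wr.py w8|head -1
```

```text
scene 1429 angle 48.81 off 0.0156
7.1 [ 0.54154323 -0.20179566  0.17941552] [ 8.25710448e-02  9.96573011e-01 -1.05800220e-04  4.92403193e-03] [ 0.10707454 -0.2288134  -0.13512049] 0.08530903439295731Traceback (most recent call last):
  File "lid.py", line 15, in <module>
    A=np.polyfit(-a[M],z[M],1); M&=abs(z-np.polyval(A,-a))<0.012
    raise TypeError("expected non-empty vector for x")
TypeError: expected non-empty vector for x
```

View pics/w8.png

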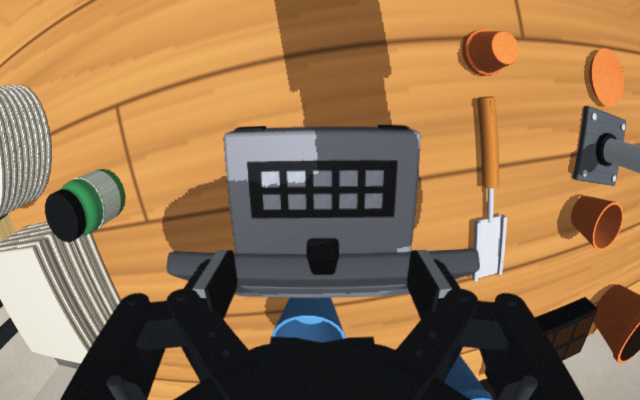

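The lid stays put, with its tab free at (322,255). Now up and over to the mast.

>>> arm_command --motion '[{"translation": [0,0,-0.045],"dr": [0,0,0],"gripper": 0},{"translation": [0,0,-0.045],"dr": [0,0,0],"gripper": 0}]'

```text
time_s: 7.4
ee_pos: [0.539, -0.2012, 0.2663]
tcp_rot: [0.083, 0.997, 0.0, 0.0]
contact_force: [0.1, -0.0, 0.7]
grip_width: 0.0852
```

Run:
```python
from plan import *
from cell import bot
o=bot.observe(); plan(o['ee_pos'],o['tcp_rot'],[0.56,0.226,0.25],np.radians(-13),8)
```

```text
[ 6.2 53.1  2.1] [0.   0.   0.44]
[ 6.6 53.1  2.1] [0.   0.   0.44]
[ 7.  53.   2.1] [0.   0.   0.44]
[ 7.4 52.9  2.1] [0.   0.   0.44]
[ 7.8 52.9  2.1] [0.   0.   0.44]
[ 8.2 52.8  2.1] [0.   0.   0.44]
[ 8.6 52.8  2.1] [0.   0.   0.44]
[ 9.  52.7  2. ] [0.   0.   0.44]
```

>>> arm_command --motion '[{"translation": [0.006,0.05,0.002],"dr": [0,0,0.4],"gripper": 0},{"translation": [0.0065,0.053,0.002],"dr": [0,0,0.4],"gripper": 0},{"translation": [0.007,0.053,0.002],"dr": [0,0,0.4],"gripper": 0},{"translation": [0.0075,0.053,0.002],"dr": [0,0,0.4],"gripper": 0},{"translation": [0.008,0.053,0.002],"dr": [0,0,0.4],"gripper": 0},{"translation": [0.008,0.053,0.002],"dr": [0,0,0.4],"gripper": 0},{"translation": [0.0085,0.05,0.002],"dr": [0,0,0.4],"gripper": 0},{"translation": [0.008,0.035,0.002],"dr": [0,0,0.4],"gripper": 0}]'

```text
time_s: 8.4
ee_pos: [0.558, 0.2124, 0.2541]
tcp_rot: [0.114, 0.993, 0.0, 0.004]
contact_force: [-0.5, -0.0, -0.7]
grip_width: 0.0854
```

>>> arm_command --motion '[{"translation": [0,0,0],"dr": [0,0,0],"gripper": 0}]'

```text
time_s: 8.52
ee_pos: [0.5575, 0.2146, 0.2527]
tcp_rot: [0.113, 0.994, -0.001, 0.003]
contact_force: [0.0, -0.1, 0.4]
grip_width: 0.0852
```

```bash
python3 wr.py w9|head -1
```

```text
8.525 [0.55747284 0.21462018 0.25270705] [ 1.12673140e-01  9.93628066e-01 -5.01118978e-04  2.78891483e-03] [ 0.0200582  -0.06800015  0.38935778] 0.0851765985467383
```

View pics/w9.png

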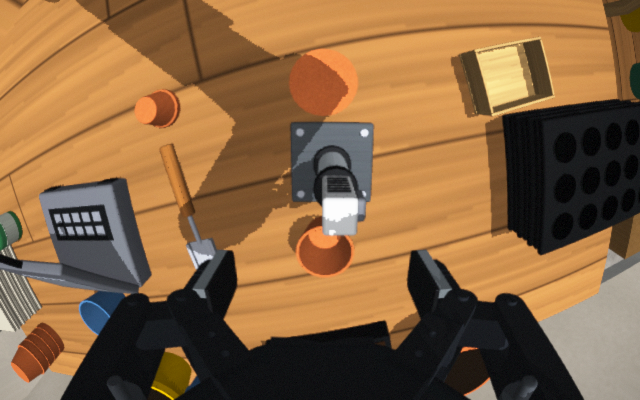

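The head's top is at about (341,216), with the grey button on its right (+y) side at (361,208) and vents facing the camera. The foot is square-on, so the yaw is about right.

Run:
```python
from h import *
from scipy.spatial.transform import Rotation as Ro
m=load('w9.npz'); im=m['im']
a=cv2.resize(im[100:250,280:400],None,fx=5,fy=4); a=cv2.resize(im[110:250,280:400],None,fx=4.2,fy=4.2,interpolation=cv2.INTER_CUBIC); cv2.imwrite('pics/w9z.png',a[:,:,::-1])
sub=im[185:245,310:375]; v,u=np.nonzero(sub.min(2)>175); 
k=(sub.min(2)>175).astype(np.uint8); n,l,st,c=cv2.connectedComponentsWithStats(k); i=1+np.argmax(st[1:,4])
cs=cv2.findContours((l==i).astype(np.uint8),0,1)[0][0][:,0]+[310,185]
W=np.array([fray(m,x,0.210)[:2] for x in cs],np.float32); r=cv2.minAreaRect(W); print('head',r, st[i])
print('depth top',fdep(m,(341,216)))
im2=im.astype(int); sat=im2.max(2)-im2.min(2); 
k=((sat<35)&(im2.max(2)<130)).astype(np.uint8); k[:110]=0;k[206:]=0;k[:,:285]=0;k[:,380:]=0
n,l,st,c=cv2.connectedComponentsWithStats(k); i=1+np.argmax(st[1:,4]); 
for uv in ((293,123),(373,124),(371,200),(292,204)): print(uv,fray(m,uv,0.012).round(4))
```

```text
head ((0.5630673766136169, 0.22774775326251984), (0.024360299110412598, 0.028564253821969032), 77.07513427734375) [  13   13   35   38 1159]
depth top [0.5628366  0.22860474 0.20928629]
(293, 123) [0.5001 0.1903 0.012 ]
(373, 124) [0.5244 0.2921 0.012 ]
(371, 200) [0.6268 0.2697 0.012 ]
(292, 204) [0.6078 0.1615 0.012 ]
```

View pics/w9z.png

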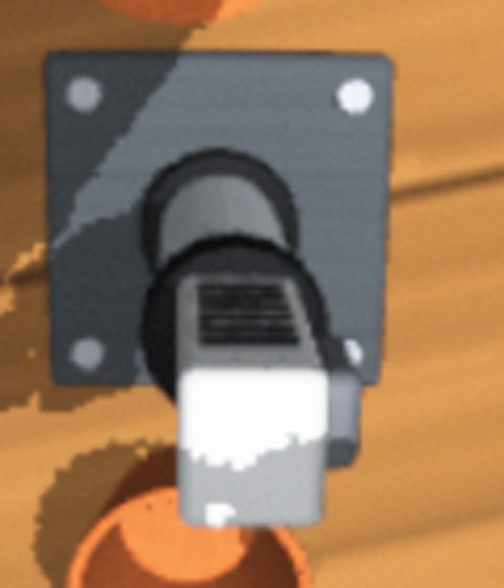

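Run:
```python
from plan import *
from cell import bot
o=bot.observe(); plan(o['ee_pos'],o['tcp_rot'],[0.566,0.227,0.2527],np.radians(-13),1)
```

```text
[-5.1 15.   0.5] [-0.01  0.36  0.  ]
```

>>> arm_command --motion '[{"translation": [-0.005,0.0145,0],"dr": [0,0.3,0],"gripper": 0},{"translation": [0,0,0],"dr": [0,0,0],"gripper": 0},{"translation": [0,0,0.02],"dr": [0,0,0],"gripper": 0},{"translation": [0,0,0.02],"dr": [0,0,0],"gripper": 0},{"translation": [0,0,0],"dr": [0,0,0],"gripper": 0}]'

```text
time_s: 9.2
ee_pos: [0.5667, 0.2213, 0.2148]
tcp_rot: [0.115, 0.993, 0.0, 0.002]
contact_force: [-0.1, 0.4, 0.5]
grip_width: 0.0853
```

```bash
python3 wr.py w10|head -1
python3 - <<'E'
from plan import *
from cell import bot
o=bot.observe(); plan(o['ee_pos'],o['tcp_rot'],[0.566,0.227,0.137],np.radians(-13),1)
E
```

```text
9.2 [0.56674032 0.22127305 0.21482278] [1.15461688e-01 9.93309915e-01 2.39761780e-04 1.98862905e-03] [-0.1299889   0.40458547  0.54843777] 0.08531196874657536
[ 2.9  5.  79.2] [ 0.12  0.32 -0.26]
```

View pics/w10.png

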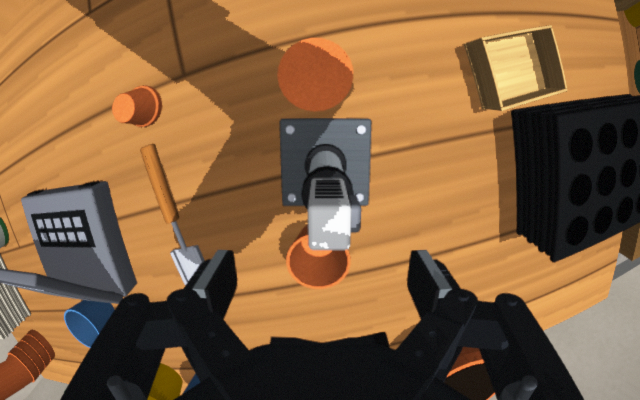

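>>> arm_command --motion '[{"translation": [0.0015,0.005,0.005],"dr": [0,0.3,-0.2],"gripper": 0},{"translation": [0,0,0.015],"dr": [0,0,0],"gripper": 0},{"translation": [0,0,0.02],"dr": [0,0,0],"gripper": 0},{"translation": [0,0,0.02],"dr": [0,0,0],"gripper": 0},{"translation": [0,0,0.006],"dr": [0,0,0],"gripper": 0},{"translation": [0,0,0],"dr": [0,0,0],"gripper": 0}]'

```text
time_s: 10.0
ee_pos: [0.5671, 0.2265, 0.1468]
tcp_rot: [0.114, 0.993, 0.001, 0.001]
contact_force: [-0.7, -1.2, 0.3]
grip_width: 0.0854
```

```bash
python3 wr.py w11|head -1
python3 - <<'E'
from plan import *
from cell import bot
o=bot.observe(); plan(o['ee_pos'],o['tcp_rot'],[0.566,0.227,0.137],np.radians(-13),1)
E
```

```text
10.0 [0.56710286 0.22649491 0.14676298] [1.13870260e-01 9.93494601e-01 1.32129282e-03 5.44741288e-04] [-0.7000854  -1.24283983  0.2928061 ] 0.08535887665246197
[ 1.2  0.1 10. ] [ 0.17  0.05 -0.08]
```

View pics/w11.png

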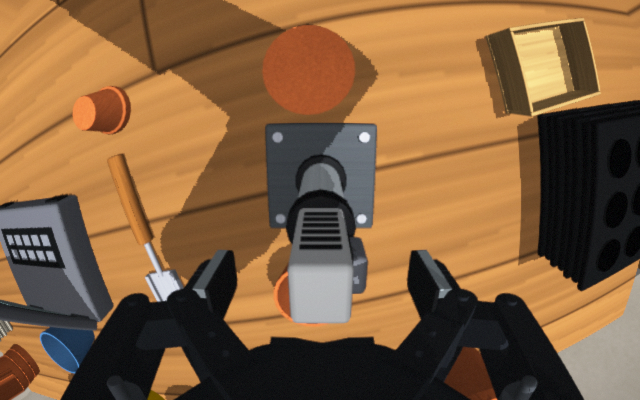

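The head is centred between the open jaws: head at columns 289–353, button to 367, jaws at 236 and 411. I'll go down 9 mm and close.

>>> arm_command --motion '[{"translation": [0.001,0,0.009],"dr": [0.1,0,0],"gripper": 0},{"translation": [0,0,0],"dr": [0,0,0],"gripper": 0},{"translation": [0,0,0],"dr": [0,0,0],"gripper": 0.5},{"translation": [0,0,0],"dr": [0,0,0],"gripper": 1},{"translation": [0,0,0],"dr": [0,0,0],"gripper": 1},{"translation": [0,0,0],"dr": [0,0,0],"gripper": 1},{"translation": [0,0,0],"dr": [0,0,0],"gripper": 1}]'

```text
time_s: 10.92
ee_pos: [0.5669, 0.2266, 0.1402]
tcp_rot: [0.114, 0.993, 0.001, 0.002]
contact_force: [0.9, 0.2, -1.3]
grip_width: 0.026
```

```bash
python3 wr.py w12|head -1
```

```text
10.925 [0.56691371 0.22660149 0.14018054] [0.11423614 0.993451   0.00132299 0.00185903] [ 0.89406357  0.21719849 -1.34305989] 0.026034480388517422
```

View pics/w12.png

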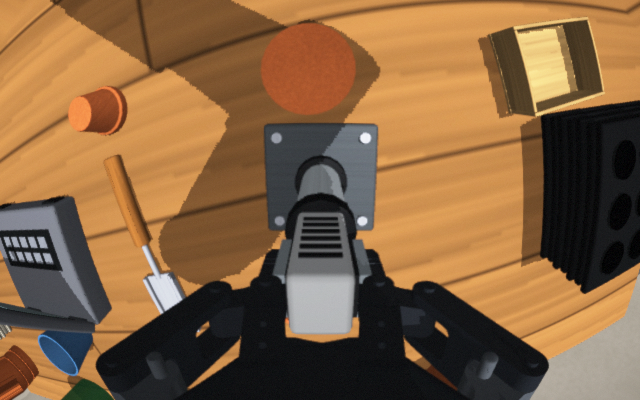

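The opening reads 26.0 mm. The tab read 1.3 mm low, so this fits 28 mm with the button fully pressed. Pulling up.

>>> arm_command --motion '[{"translation": [0,0,-0.008],"dr": [0,0,0],"gripper": 1},{"translation": [0,0,-0.012],"dr": [0,0,0],"gripper": 1},{"translation": [0,0,-0.015],"dr": [0,0,0],"gripper": 1},{"translation": [0,0,-0.015],"dr": [0,0,0],"gripper": 1}]'

```text
time_s: 11.48
ee_pos: [0.5668, 0.2266, 0.1909]
tcp_rot: [0.114, 0.993, 0.001, 0.001]
contact_force: [3.6, -1.7, -4.3]
grip_width: 0.0267
```

```bash
python3 wr.py w13|head -1
```

```text
11.475 [0.56680112 0.22659258 0.19087688] [0.11438381 0.99343552 0.00099562 0.00110476] [ 3.57848923 -1.67061327 -4.25373903] 0.026712916159347143
```

View pics/w13.png

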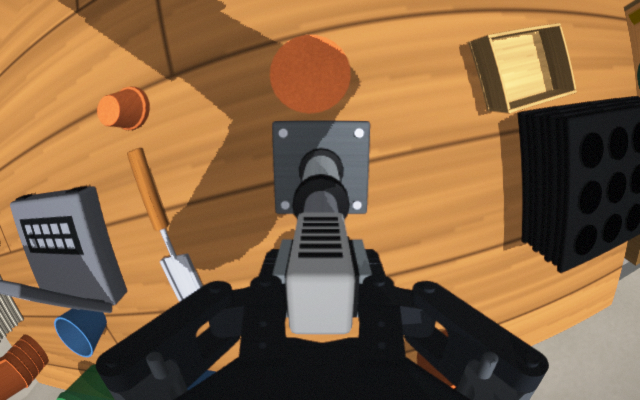

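The head has risen 51 mm with the gripper and shows no slip in the view. Continuing.

>>> arm_command --motion '[{"translation": [0,0,-0.01],"dr": [0,0,0],"gripper": 1},{"translation": [0,0,-0.012],"dr": [0,0,0],"gripper": 1},{"translation": [0,0,-0.012],"dr": [0,0,0],"gripper": 1},{"translation": [0,0,-0.006],"dr": [0,0,0],"gripper": 1}]'

```text
time_s: 12.02
ee_pos: [0.5669, 0.2266, 0.2365]
tcp_rot: [0.114, 0.993, 0.002, 0.002]
contact_force: [1.7, -1.2, -3.7]
grip_width: 0.0266
```

>>> arm_command --motion '[{"translation": [0,0,-0.003],"dr": [0,0,0],"gripper": 1},{"translation": [0,0,-0.002],"dr": [0,0,0],"gripper": 1}]'

```text
time_s: 12.28
ee_pos: [0.5668, 0.2267, 0.2403]
tcp_rot: [0.114, 0.993, 0.001, 0.001]
contact_force: [6.4, -3.2, -14.0]
grip_width: 0.0265
```

>>> arm_command --motion '[{"translation": [0,0,-0.002],"dr": [0,0,0],"gripper": 1},{"translation": [0,0,-0.001],"dr": [0,0,0],"gripper": 1}]'

```text
time_s: 12.52
ee_pos: [0.5667, 0.2265, 0.2402]
tcp_rot: [0.115, 0.993, 0.0, -0.0]
contact_force: [1.8, -1.5, -5.0]
grip_width: 0.0265
```

```bash
python3 wr.py w14|head -1; sed -i "s/for k in ('scene','top'):\n    m=/X/" lid.py; python3 lid.py c 2>/dev/null
python3 - <<'E'
from h import *
s=load('scene_c.npz'); t=load('top_c.npz')
cv2.imwrite('pics/fs.png',cv2.resize(s['im'][80:280,230:430],None,fx=3,fy=3,interpolation=cv2.INTER_CUBIC)[:,:,::-1])
cv2.imwrite('pics/ft.png',t['im'][:,:,::-1])
m=load('w14.npz'); 
for uv in ((320,300),(320,315)): print('head top',fdep(m,uv).round(4))
m=load('w12.npz')
for uv in ((320,300),(320,315)): print('head top before',fdep(m,uv).round(4))
E
```

```text
12.525 [0.56667644 0.22654726 0.24021232] [ 1.14618688e-01  9.93409452e-01  4.32122917e-04 -1.71934754e-04] [ 1.77163106 -1.45908657 -5.0350701 ] 0.02648193376941537
scene 1431 angle 48.72 off 0.0159
top 1101 angle 48.57 off 0.013
head top [0.5596 0.2285 0.3096]
head top [0.5663 0.2269 0.3103]
head top before [0.56   0.2284 0.209 ]
head top before [0.5658 0.227  0.2109]
```

View pics/fs.png

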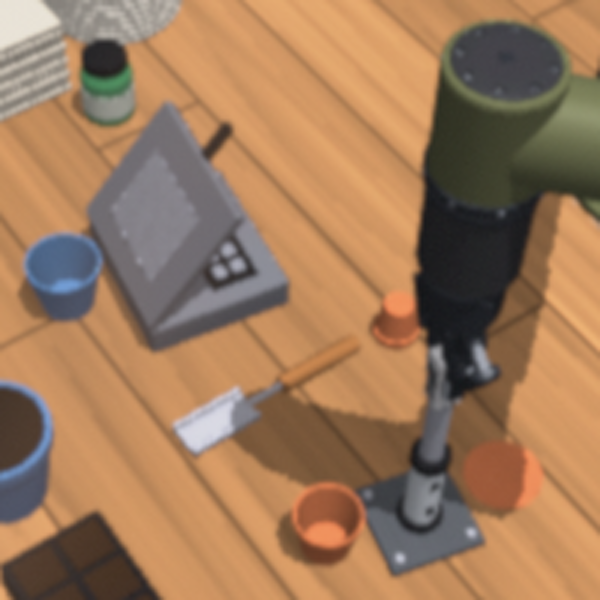

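View pics/w14.png

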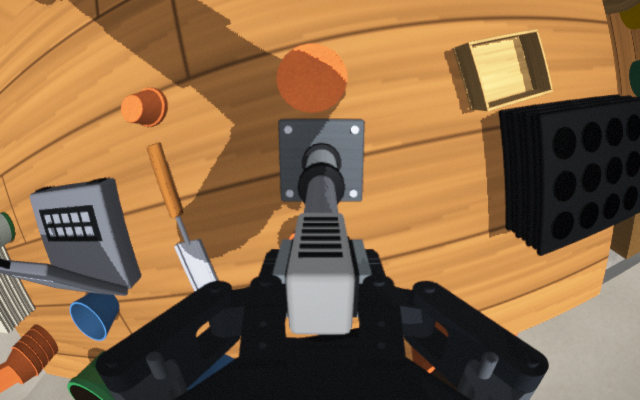

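The head's top rose from 0.210 to 0.310, so it is at the second stop. The lid measures about 49° and everything else is in place. One last light upward row gives a small steady push against the stop while it's held.

>>> arm_command --motion '[{"translation": [0,0,-0.002],"dr": [0,0,0],"gripper": 1}]'

```text
time_s: 12.8
ee_pos: [0.5666, 0.2266, 0.2403]
tcp_rot: [0.115, 0.993, 0.0, -0.001]
contact_force: [7.0, -3.2, -15.9]
grip_width: 0.0264
```

Run:
```python
from cell import bot
o=bot.observe(); print(o['ee_pos'],o['contact_force'],o['grip_width'],o['time_s'])
print(bot.job_done())
```

```text
[0.56655355 0.22656009 0.24028508] [  6.95461881  -3.15897359 -15.9127197 ] 0.02636297908526404 12.8
the job is handed in; nothing more can be done
None
```

The lid is set at about 50° and let go. The sensor head is fully out at the second stop and still gripped. I handed the job in at 12.8 s.

- **Lid:** I raised it by its tab along the hinge arc and released it. The arc put it at 50.1° before release. Afterwards the two fixed cameras gave 48.6–48.7°, so they disagree by about 1.5°. The scene camera read 48.9° before release and 48.7° at the end, so the lid did not sag.
- **Head:** I squeezed the button and pulled straight up. The reported opening was 26.4 mm, against 28 mm with the button pressed, and the gripper had also read 1.3 mm low on the tab. The arm rose 100.1 mm and the head's top went from 0.210 m to 0.310 m. It ended with about 16 N of upward pull against the stop.
- **First try at the tab missed:** the jaws shut above it without moving it. Both cameras put the shut fingertips about 25 mm behind the reported TCP. I allowed for that from then on, and both grasps held.
- **Surroundings:** in the last scene and wrist views the pots, saucer, cone and trowel look undisturbed. I judged this by eye and did not measure it.

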